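# Unmould a small tart over an upturned egg cup and plate it

## Task

Please get the little lemon tart out of its loose-based tin: bring the tin down squarely over the upturned egg cup until its ring stands on the worktop around the cup and the tart is left up on the cup on its loose base. Then take the tart with its base from above and set it down gently in the middle of the plate; the empty ring stays standing round the egg cup. Keep the tart level all the time, do not knock the egg cup over, and leave the other things where they are.

Things in the scene. Friction and masses are not known exactly. Their poses are not given: they have to be found in the camera images.
- tin_ring: The ring of a small fluted silver tart tin, 69 mm across outside, 32 mm deep, open above, wall 2 mm. An inward lip at its foot, 2 mm thick with an opening 55 mm wide, carries the loose base. Loose, about 0.08 kg. Origin: centre of its underside; z up along its axis. Grip it across the outside wall, near the rim, clear of the worktop.
- tart: A yellow lemon tart with brown crust, firmly set on its silver base disc: one loose piece, 62 mm across and 21 mm high (three berries stand 3 mm higher), about 0.09 kg. It starts inside the ring on the lip, its top about 9 mm below the rim, 1.5 mm free play all round; nothing holds it down. Origin: centre of the base's underside; z up.
- egg_cup: A plain blue egg cup standing upside down, loose, about 0.12 kg, 44 mm high: its flat round foot, 40 mm across, is on top, and its widest part, 45 mm across, is at the worktop. So it passes through the ring's lip with 5 mm to spare all round. Origin: centre of its underside on the worktop; z up.
- plate: A white saucer-sized plate, 190 mm across, rim 19 mm high, loose, 0.3 kg. Origin: centre of its underside; z up. A tart set in the middle stands with its underside 11.5 mm above the worktop.
- mug: A white mug with a handle, 88 mm across and 96 mm high, a bystander at the front right, beside the sink. Origin: centre of its underside.
- squeezer: An orange lemon squeezer, 66 mm across and 45 mm high, a bystander farther back than the plate; a bowl, jars up to 182 mm high and a red beaker stand behind it along the back. Origin: centre of its underside.
- teaspoon: A steel teaspoon, 137 mm long and 13 mm high, a bystander lying on the worktop to the left of the sink. Origin: its middle, on the worktop.
Mind the look-alikes: they are no part of the job. Of the things that look like the tart, the smaller one is meant.

How it is judged:
By the outcome, as a careful person would: the job done as asked, in the order asked, and still so for the second after the job is handed in, with the robot touching nothing.
It also fails if it takes over 64 s, if anything falls off the work surface, if the arm or the gripper's body presses on something with over 40 N, if the wrist force passes 120 N, or if a joint passes its speed limit or range.

## Robot

A 6-joint arm with a two-finger parallel gripper is mounted at the origin on a cart in front of the work surface, level with it; the furniture and walls round the work are solid. World frame = base frame: x ahead of the robot, y to its left, z up, the work surface at z = 0. Lengths are in m, angles in rad, forces in N, time in s.
With the tool pointing down it reaches from about 0.35 to 0.975 m from the base axis. Payload 4.9 kg.
Tool frame: the origin (TCP) lies midway between the tips of the shut fingers; the grasp point (between the pads) lies behind it (manip.grasp_offset is the y of the grasp point in the tool frame, in m); y points along the fingers, z is the direction in which the jaws open and shut, and the axes are right-handed (so a half turn about y gives the same grasp; the last joint's range is limited). The gripper opens to 85 mm and grips with 20 to 120 N. Pads are 22 mm wide; open, the fingers measure 114 mm over their backs; the gripper's body (76 mm by 85 mm) begins 54 mm behind the grasp point. The pads swing forward as they close: fully open they stand 13 mm farther back than shut.
Start: joints at [-1.353, 0.053, 1.613, -0, 1.476, -0.119], TCP at [0.207, -0.59, 0.231] pointing down, gripper open.
Joint ranges: [-3.01, 3.01], [-1.01, 2.22], [0.06, 2.58], [-1.02, 4.17], [0.09, 2.62], [-3.14, 3.14]. Speed limits (rad/s): [2.57, 2.57, 3.14, 3.14, 3.14, 3.14].

## Interface

Orientations are given as a unit quaternion [w, x, y, z].
In Python, from plant import manip gives the robot as it stands. The module is installed in compiled form; this text tells all that it offers.
- The arm moves only by the shell command python3 -m jog 'ROWS'. ROWS is a JSON object of lists of equal length, an entry for each row: "offset": the shift along the world's x, y, z in units of 50 mm (1.0 is 50 mm), a list of three; "angular": the turn, a rotation vector about the world's x, y, z in units of 6 degrees (1.0 is 6 degrees), a list of three; "jaw": the finger opening in mm, from 0 to 85.4. In form: {"offset": [[tx, ty, tz], ...], "angular": [[ax, ay, az], ...], "jaw": [jaw, ...]}. A call has 1 to 12 rows; each row shifts and turns the commanded pose from where the row before left it; what a row does not reach is not made up. A row lasts 1/10 s, in which the tool goes at most 50 mm and 8.59 degrees, less where a joint would pass 70% of its speed; a pose out of reach is approached as far as the arm can. A call is refused whole if a number of a shift passes 1 or a number of a turn 1, either way. A call with a gripper value outside its range is refused whole. The fingers move at their own pace and stop on an object; the grip force is fixed at half the most. Time passes only in rows, so rows that do not move let the fingers close. It gives the time, the measured TCP pose, the force and the opening at its end, in the units of the state.
- manip.state(): the state, without advancing time (a new reading comes with each control period).
- manip.grab_frame(name): name is "side" or "top" or "wrist"; returns the picture (480x640x3 uint8, blue, green, red); there is no depth.
- manip.camera_model(name): a dict with "fx", "fy", "cx", "cy" (pixels), "rvec" (rotation vector, rad) and "tvec" (3), from world to camera coordinates, as OpenCV has them; the wrist camera has in their place "mount" (4x4, takes a point from camera to tool coordinates, whose origin is the TCP and whose axes are the tool frame's). Camera axes: x right, y down, z forward; pixel columns grow to the right and rows downward; lengths in m; the calibration is good to about 2 mm. The wrist camera is an equidistant fisheye: a pixel r from the principal point sees the ray r / f radians off the axis. A picture is of the moment at which its call begins: read the wrist's pose just before it. camera_model takes no time and is no camera call.
- manip.job_done(): hands the job in, once; it reports no verdict.
The state is a dict: "time": time; "joint_pos": joint angles; "joint_vel": joint speeds; "joint_efforts": joint torques, N m; "tool_pos": TCP position; "tool_rot": TCP orientation; "contact_force": force on the tool from outside, world axes, zero at the start; "ft_torque": the same for the moment, N m; "gripper_width": opening from 0.0 (shut) to 1.0 (fully open).
Only numpy, scipy, OpenCV 4.12 (cv2) and the standard library are available. Lean on these libraries where they do the work, as an engineer would, in place of code of your own. Each camera call takes 0.05 s, during which the arm holds its last target.

## Working session

There is one attempt and no reset: what is moved stays moved. The work goes in short steps, Python scripts to look and compute and a shell command to move; the robot and the scene stay as the last step left them, time stands still between calls to the robot, and variables do not carry over. Pictures are saved under pics/ and viewed, and the job is handed in when it is done.

```bash
mkdir -p pics
cat > h.py <<'E'
import numpy as np, cv2
from plant import manip
from scipy.spatial.transform import Rotation as R
def snap(n,f):
    im=manip.grab_frame(n); cv2.imwrite('pics/'+f,im); return im
def ray(n,u,v,st=None):
    c=manip.camera_model(n)
    if n!='wrist':
        d=np.array([(u-c['cx'])/c['fx'],(v-c['cy'])/c['fy'],1.])
        M=R.from_rotvec(np.ravel(c['rvec'])).as_matrix(); t=np.ravel(c['tvec'])
        return -M.T@t, M.T@d
    a=np.array([(u-c['cx'])/c['fx'],(v-c['cy'])/c['fy']]); r=np.linalg.norm(a)+1e-12
    d=np.array([*(np.sin(r)*a/r),np.cos(r)])
    m=np.array(c['mount']); q=st['tool_rot']; T=R.from_quat([q[1],q[2],q[3],q[0]]).as_matrix()
    return T@m[:3,3]+np.array(st['tool_pos']), T@m[:3,:3]@d
def onz(n,u,v,z,st=None):
    o,d=ray(n,u,v,st); return o+d*(z-o[2])/d[2]
def proj(n,p):
    c=manip.camera_model(n)
    M=R.from_rotvec(np.ravel(c['rvec'])).as_matrix(); q=M@np.array(p)+np.ravel(c['tvec'])
    return c['fx']*q[0]/q[2]+c['cx'],c['fy']*q[1]/q[2]+c['cy']
E
python3 - <<'E'
from h import *
s=manip.state(); print({k:np.round(v,3) for k,v in s.items()}, manip.grasp_offset)
for n in('side','top'):
    snap(n,n+'0.png'); print(n, np.round(ray(n,320,240),3), manip.camera_model(n)['fx'])
E
```

```text
{'time': np.float64(0.0), 'joint_pos': array([-1.353,  0.053,  1.614,  0.   ,  1.476, -0.119]), 'joint_vel': array([-0.   ,  0.   , -0.   ,  0.001,  0.001, -0.001]), 'joint_efforts': array([-2.0000e-03, -3.9369e+01, -3.7017e+01, -0.0000e+00,  7.0000e-03,
       -0.0000e+00]), 'tool_pos': array([ 0.206, -0.589,  0.23 ]), 'tool_rot': array([ 0.118, -0.119,  0.698, -0.696]), 'contact_force': array([-0.632,  0.556,  0.75 ]), 'ft_torque': array([-0.008,  0.072,  0.011]), 'gripper_width': np.float64(1.001)} -0.0187
side [[ 0.238  0.518  0.762]
 [ 0.322 -0.636 -0.701]] 452.70822447454407
top [[ 0.359 -0.169  1.169]
 [ 0.191  0.002 -0.982]] 527.1417430583062
```

View pics/top0.png

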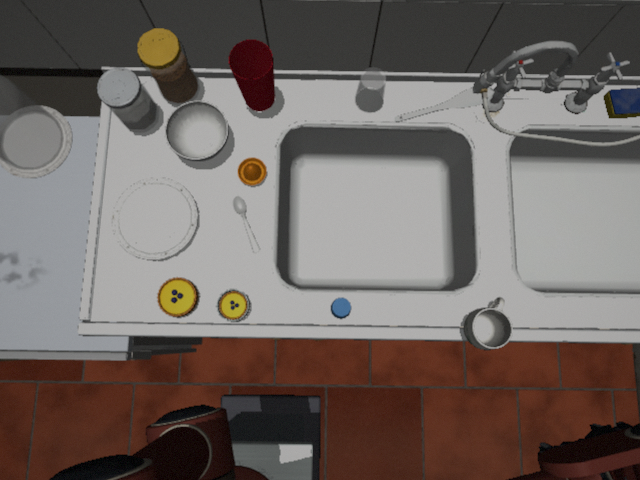

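View pics/side0.png

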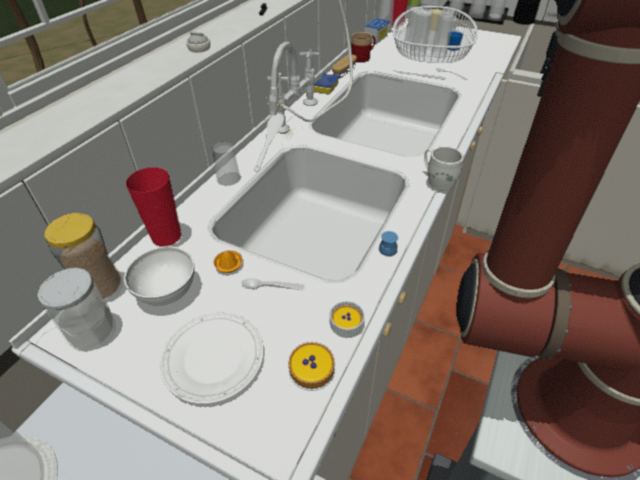

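Run:
```python
from h import *
a=cv2.imread('pics/top0.png');b=cv2.imread('pics/side0.png')
x=cv2.resize(a[260:345,140:370],None,fx=3.4,fy=3.4,interpolation=cv2.INTER_CUBIC)
y=cv2.resize(b[220:400,270:430],None,fx=1.7,fy=1.7,interpolation=cv2.INTER_CUBIC)
o=np.zeros((600,800,3),np.uint8); o[:x.shape[0],:x.shape[1]]=x[:,:800]; o[x.shape[0]:x.shape[0]+y.shape[0],:y.shape[1]]=y[:600-x.shape[0]]
cv2.imwrite('pics/crop0.png',o)
def ell(n,im,lo,hi,box,z,name):
    u0,v0,u1,v1=box
    m=cv2.inRange(cv2.cvtColor(im,cv2.COLOR_BGR2HSV)[v0:v1,u0:u1],lo,hi)
    m=cv2.morphologyEx(m,cv2.MORPH_CLOSE,np.ones((5,5)))
    c=max(cv2.findContours(m,0,2)[0],key=cv2.contourArea)
    e=cv2.fitEllipse(c); ctr=(e[0][0]+u0,e[0][1]+v0)
    print(name,n,np.round(ctr,1),np.round(e[1],1),np.round(onz(n,*ctr,z),4))
    pts=np.array([onz(n,p[0]+u0,p[1]+v0,z)[:2] for p in c[:,0]])
    (cx,cy),r=cv2.minEnclosingCircle(pts.astype(np.float32)); print('   circ',cx,cy,r)
Y=((20,120,100),(35,255,255)); B=((95,100,50),(125,255,255))
ell('top',a,*Y,(205,280,262,330),.023,'tart')
ell('side',b,*Y,(325,295,370,340),.023,'tart')
ell('top',a,*Y,(150,270,205,325),.02,'BIG')
ell('top',a,*B,(320,290,360,330),.044,'cup')
ell('side',b,*B,(370,225,405,262),.022,'cup')
for n,im,box,bl in(('top',a,(105,170,205,270),0),('side',b,(155,305,272,410),0)):
    u0,v0,u1,v1=box
print(np.round([onz('top',113,220,.019),onz('top',199,220,.019),onz('top',155,179,.019),onz('top',155,260,.019)],4))
```

```text
tart top [232.9 305. ] [24.2 24.9] [0.4353 0.0194 0.023 ]
   circ 0.43545031547546387 0.019241267815232277 0.027400750666856766
tart side [346.5 317.2] [21.  27.1] [0.4333 0.0199 0.023 ]
   circ 0.4333582818508148 0.020290862768888474 0.02735508233308792
BIG top [176.6 296.7] [33.4 35.2] [0.4517 0.1427 0.02  ]
   circ 0.4518848955631256 0.14274422824382782 0.038206327706575394
cup top [340.5 307.6] [17.9 18.9] [ 0.4319 -0.212   0.044 ]
   circ 0.43197980523109436 -0.21226638555526733 0.02061506174504757
cup side [388.5 243.4] [16.9 24. ] [ 0.4315 -0.2125  0.022 ]
   circ 0.4285007119178772 -0.21475081145763397 0.038174137473106384
[[0.62   0.2964 0.019 ]
 [0.6232 0.1049 0.019 ]
 [0.7169 0.2103 0.019 ]
 [0.5314 0.1959 0.019 ]]
```

View pics/crop0.png

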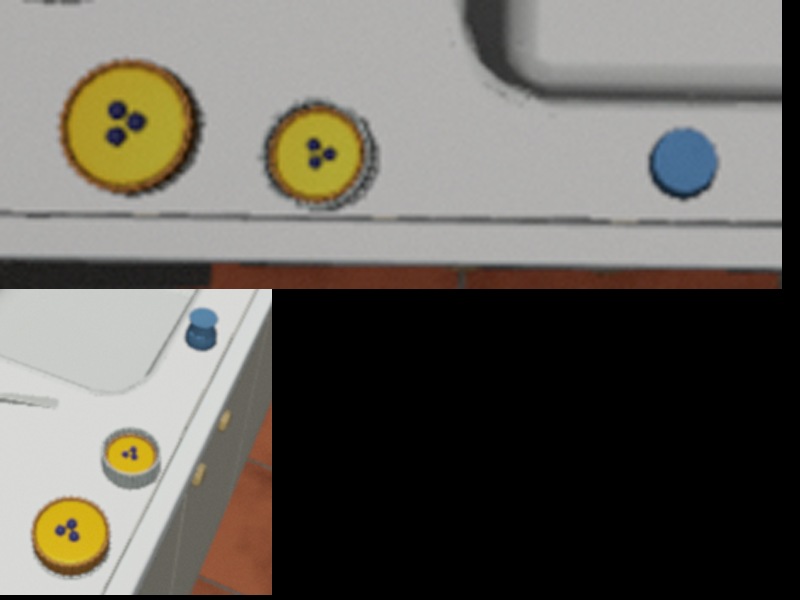

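Candidates: the big tart at top-view px (177,297), about 76 mm across and without a tin, and the small one at (233,305) in a fluted silver ring. The small one is the one meant, and the crop confirms it. The cup is at (341,308) and the plate at (155,220).

```bash
cat >> h.py <<'E'
def st():
    s=manip.state(); q=s['tool_rot']; T=R.from_quat([q[1],q[2],q[3],q[0]]).as_matrix()
    print('t',round(s['time'],2),'tcp',np.round(s['tool_pos'],4),'F',np.round(s['contact_force'],1),'w',round(s['gripper_width'],3),'\n y',np.round(T[:,1],4),'jaw z',np.round(T[:,2],4)); return s
def togo(target,zaxis):
    "offset (50mm units) and rotvec (6deg units) to target with tool down, jaw axis = zaxis"
    s=manip.state(); q=s['tool_rot']; T=R.from_quat([q[1],q[2],q[3],q[0]])
    z=np.array(zaxis,float); y=np.array([0,0,-1.]); G=R.from_matrix(np.c_[np.cross(y,z),y,z])
    print('off',np.round((np.array(target)-s['tool_pos'])/.05,2),'rot',np.round((G*T.inv()).as_rotvec(degrees=True)/6,2))
E
python3 - <<'E'
from h import *
st()
for z in([1,0,0],[-1,0,0],[0,1,0],[0,-1,0]): togo([.4345,.0195,.15],z)
E
```

```text
t 0.1 tcp [ 0.2064 -0.5893  0.2302] F [-0.6 -0.3 -0.2] w 0.996 
 y [-4.0e-04  1.9e-03 -1.0e+00] jaw z [ 0.3305 -0.9438 -0.0019]
off [ 4.56 12.18 -1.6 ] rot [-1.000e-02 -1.000e-02  1.178e+01]
off [ 4.56 12.18 -1.6 ] rot [-2.000e-02  1.000e-02 -1.822e+01]
off [ 4.56 12.18 -1.6 ] rot [ 0.   -0.03 26.78]
off [ 4.56 12.18 -1.6 ] rot [-0.02 -0.   -3.22]
```

```bash
python3 -m jog '{"offset":[[0.2,0.4,0],[0.3,0.8,0],[0.35,0.95,0],[0.35,0.95,0],[0.35,0.95,0],[0.35,0.95,0],[0.35,0.95,0],[0.35,0.95,0],[0.35,0.95,0],[0.35,0.95,0],[0.35,0.95,0],[0.35,0.95,0]],"angular":[[0,0,0.9],[0,0,0.9],[0,0,0.9],[0,0,0.9],[0,0,0.9],[0,0,0.9],[0,0,0.9],[0,0,0.9],[0,0,0.9],[0,0,0.9],[0,0,0.9],[0,0,0.9]],"jaw":[85,85,85,85,85,85,85,85,85,85,85,85]}'
python3 -m jog '{"offset":[[0.35,0.8,-0.4],[0.2,0.5,-0.4],[0.1,0.2,-0.4],[0,0,-0.4],[0,0,0],[0,0,0]],"angular":[[0,0,0.6],[0,0,0.3],[0,0,0.1],[0,0,0],[0,0,0],[0,0,0]],"jaw":[85,85,85,85,85,85]}'
python3 - <<'E'
from h import *
st(); togo([.4345,.0195,.15],[1,0,0]); snap('wrist','w1.png')
E
```

```text
time: 1.3
tool_pos: [0.4044, -0.0586, 0.2311]
tool_rot: [-0.475, 0.474, -0.524, 0.524]
contact_force: [1.7, 0.6, 0.6]
gripper_width: 0.992
time: 1.9
tool_pos: [0.4365, 0.0143, 0.1511]
tool_rot: [-0.5, 0.501, -0.5, 0.499]
contact_force: [-0.2, 0.6, -0.6]
gripper_width: 0.999
t 1.9 tcp [0.4365 0.0143 0.1511] F [-0.2  0.6 -0.6] w 0.999 
 y [-1.2e-03  1.0e-04 -1.0e+00] jaw z [ 1.      0.0016 -0.0012]
off [-0.04  0.1  -0.02] rot [-0.   -0.01 -0.02]
```

View pics/w1.png

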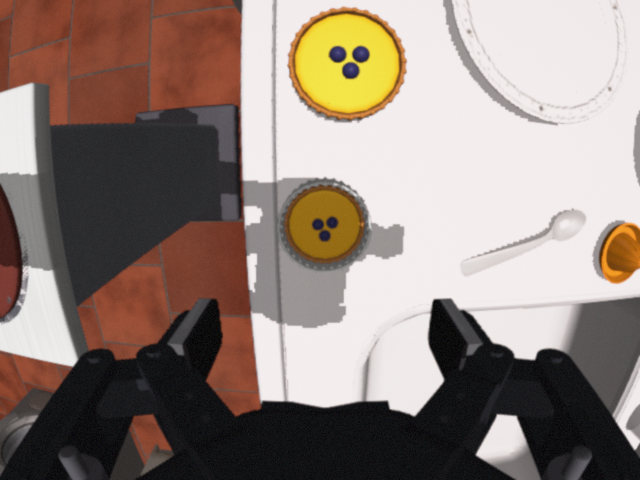

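The wrist view shows the small tart in its ring at (325,224), between the finger lines. The big tart is at (348,62) and the spoon at (530,240). Next I measure the tin.

Run:
```python
from h import *
s=manip.state(); im=cv2.imread('pics/w1.png'); h=cv2.cvtColor(im,cv2.COLOR_BGR2HSV)
def circ(lo,hi,box,z):
    u0,v0,u1,v1=box
    m=cv2.inRange(h[v0:v1,u0:u1],lo,hi); m=cv2.morphologyEx(m,cv2.MORPH_CLOSE,np.ones((9,9)))
    c=max(cv2.findContours(m,0,2)[0],key=cv2.contourArea); c=cv2.convexHull(c)
    p=np.array([onz('wrist',q[0]+u0,q[1]+v0,z,s)[:2] for q in c[:,0]]).astype(np.float32)
    e=cv2.fitEllipse(p*1000); print(np.round(e[0],1),np.round(e[1],1))
circ((10,120,60),(35,255,255),(280,175,375,275),.023)
circ((10,120,60),(35,255,255),(280,0,420,130),.021)
# ring rim, hand-read edges left/right/top/bottom at z=.032
for a in((280,224),(370,224),(325,178),(325,271)): print(np.round(onz('wrist',*a,.032,s),4))
```

```text
[436.1  16.9] [59.9 61.9]
[453.4 139.2] [85.6 86.6]
[0.4045 0.0199 0.032 ]
[0.4705 0.0199 0.032 ]
[0.4374 0.0536 0.032 ]
[ 0.4375 -0.0169  0.032 ]
```

```bash
python3 -m jog '{"offset":[[0,0.08,-0.4],[0,0,-0.5],[0,0,-0.5],[0,0,-0.4],[0,0,-0.3],[0,0,0],[0,0,0]],"angular":[[0,0,0],[0,0,0],[0,0,0],[0,0,0],[0,0,0],[0,0,0],[0,0,0]],"jaw":[85,85,85,85,85,85,85]}'
python3 - <<'E'
from h import *
st(); togo([.4365,.0185,.008],[1,0,0]); a=snap('side','s2.png'); b=snap('wrist','w2.png')
x=cv2.resize(a[220:400,230:430],(400,360)); y=cv2.resize(b[150:420,170:470],(400,360)); cv2.imwrite('pics/c2.png',np.hstack([x,y]))
E
```

```text
time: 2.65
tool_pos: [0.4378, 0.0179, 0.0477]
tool_rot: [0.501, -0.5, 0.499, -0.5]
contact_force: [0.7, -0.4, 1.0]
gripper_width: 0.999
t 2.65 tcp [0.4378 0.0179 0.0477] F [ 0.7 -0.4  1. ] w 0.999 
 y [ 1.8e-03 -2.0e-04 -1.0e+00] jaw z [1.     0.001  0.0018]
off [-0.03  0.01 -0.79] rot [ 0.    0.02 -0.01]
```

View pics/c2.png

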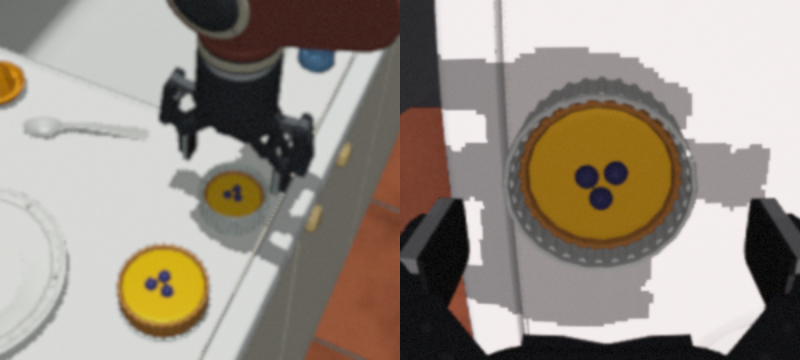

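The ring (crop centre 601,172) lies between the fingers (inner edges at 468 and 750), so I lower and grip.

```bash
python3 -m jog '{"offset":[[-0.02,0,-0.2],[0,0,-0.3],[0,0,-0.2],[0,0,-0.08],[0,0,0],[0,0,0]],"angular":[[0,0,0],[0,0,0],[0,0,0],[0,0,0],[0,0,0],[0,0,0]],"jaw":[85,85,85,85,85,85]}'
python3 -m jog '{"offset":[[0,0,0],[0,0,0],[0,0,0],[0,0,0],[0,0,0],[0,0,0],[0,0,0],[0,0,0],[0,0,0],[0,0,0],[0,0,0]],"angular":[[0,0,0],[0,0,0],[0,0,0],[0,0,0],[0,0,0],[0,0,0],[0,0,0],[0,0,0],[0,0,0],[0,0,0],[0,0,0]],"jaw":[80,76,74,72,70,68,66,64,64,64,64]}'
python3 - <<'E'
from h import *
st(); a=snap('side','s3.png'); b=snap('wrist','w3.png')
x=cv2.resize(a[220:400,230:430],(400,360)); y=cv2.resize(b[150:480,140:500],(400,360)); cv2.imwrite('pics/c3.png',np.hstack([x,y]))
E
```

```text
time: 3.35
tool_pos: [0.4362, 0.0183, 0.0076]
tool_rot: [0.501, -0.5, 0.499, -0.5]
contact_force: [0.4, 0.7, 0.4]
gripper_width: 0.994
time: 4.45
tool_pos: [0.4361, 0.0183, 0.0082]
tool_rot: [-0.5, 0.501, -0.5, 0.499]
contact_force: [-2.9, 0.6, 7.6]
gripper_width: 0.788
t 4.45 tcp [0.4361 0.0183 0.0082] F [-2.9  0.6  7.6] w 0.788 
 y [-5.e-04 -1.e-04 -1.e+00] jaw z [ 1.0e+00  1.8e-03 -5.0e-04]
```

View pics/c3.png

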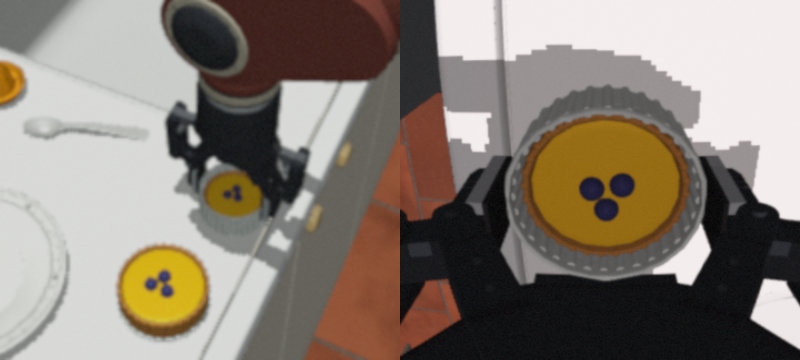

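```bash
python3 -m jog '{"offset":[[0,0,0.04],[0,0,0.1],[0,0,0.2],[0,0,0.3],[0,0,0.4],[0,0,0.4],[0,0,0.3],[0,0,0.2],[0,0,0.06],[0,0,0]],"angular":[[0,0,0],[0,0,0],[0,0,0],[0,0,0],[0,0,0],[0,0,0],[0,0,0],[0,0,0],[0,0,0],[0,0,0]],"jaw":[64,64,64,64,64,64,64,64,64,64]}'
python3 - <<'E'
from h import *
st(); togo([.432,-.2125,.11],[1,0,0]); a=snap('side','s4.png'); b=snap('wrist','w4.png')
x=cv2.resize(a[180:360,230:430],(400,360)); y=cv2.resize(b[150:480,140:500],(400,360)); cv2.imwrite('pics/c4.png',np.hstack([x,y]))
E
```

```text
time: 5.55
tool_pos: [0.436, 0.0183, 0.1075]
tool_rot: [0.501, -0.5, 0.499, -0.5]
contact_force: [-0.3, -1.1, -2.1]
gripper_width: 0.79
t 5.55 tcp [0.436  0.0183 0.1075] F [-0.3 -1.1 -2.1] w 0.79 
 y [ 6.e-04 -1.e-04 -1.e+00] jaw z [1.0e+00 1.7e-03 6.0e-04]
off [-0.08 -4.62  0.05] rot [ 0.    0.01 -0.02]
```

View pics/c4.png

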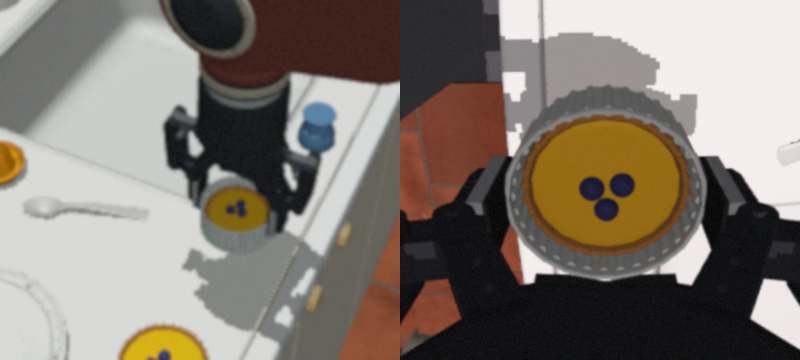

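```bash
python3 -m jog '{"offset":[[0,-0.2,0],[0,-0.5,0],[0,-0.8,0],[0,-0.9,0],[0,-0.9,0],[0,-0.9,0],[0,-0.9,0],[-0.08,-0.8,0],[0,-0.6,0],[0,-0.3,0],[0,-0.1,0],[0,0,0]],"angular":[[0,0,0],[0,0,0],[0,0,0],[0,0,0],[0,0,0],[0,0,0],[0,0,0],[0,0,0],[0,0,0],[0,0,0],[0,0,0],[0,0,0]],"jaw":[64,64,64,64,64,64,64,64,64,64,64,64]}'
python3 - <<'E'
from h import *
s=st(); b=snap('wrist','w5.png')
h=cv2.cvtColor(b,cv2.COLOR_BGR2HSV); m=cv2.inRange(h,(95,100,40),(125,255,255)); m[300:]=0
n,l,S,c=cv2.connectedComponentsWithStats(m); print([(list(S[i]),np.round(c[i],1)) for i in range(1,n) if S[i][4]>100])
E
```

```text
time: 6.85
tool_pos: [0.4316, -0.3264, 0.1067]
tool_rot: [0.5, -0.5, 0.5, -0.499]
contact_force: [-0.3, 0.1, -1.9]
gripper_width: 0.79
t 6.85 tcp [ 0.4316 -0.3264  0.1067] F [-0.3  0.1 -1.9] w 0.79 
 y [-8.0e-04  1.2e-03 -1.0e+00] jaw z [ 1.0e+00  1.3e-03 -8.0e-04]
[([np.int32(295), np.int32(33), np.int32(70), np.int32(75), np.int32(4157)], array([329.5,  69.3]))]
```

View pics/w5.png

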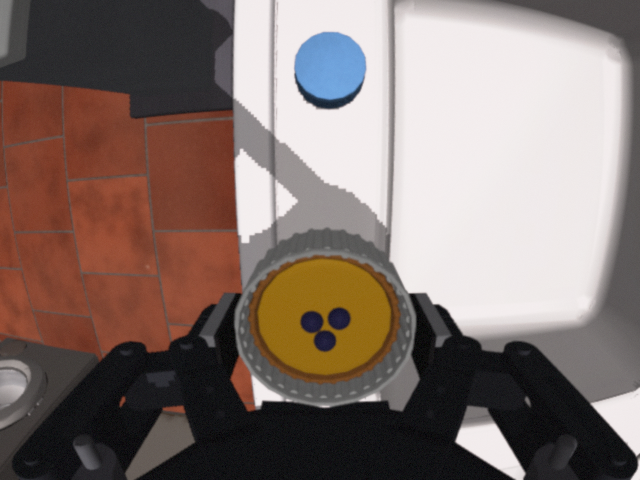

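The cup's foot is at (330,67) and the held ring's rim is centred near (327,317). I measure both from this view.

Run:
```python
from h import *
s=manip.state(); b=cv2.imread('pics/w5.png'); h=cv2.cvtColor(b,cv2.COLOR_BGR2HSV)
def fit(m,z,off=(0,0)):
    m=cv2.morphologyEx(m,cv2.MORPH_CLOSE,np.ones((9,9)))
    c=cv2.convexHull(max(cv2.findContours(m,0,2)[0],key=cv2.contourArea))
    p=np.array([onz('wrist',*q,z,s)[:2] for q in c[:,0]]).astype(np.float32)*1000
    e=cv2.fitEllipse(p); print(z,np.round(e[0],1),np.round(e[1],1))
print(h[60,330],h[103,330])
m=cv2.inRange(h,(95,100,150),(125,255,255)); m[120:]=0
fit(m,.044)
m=cv2.inRange(h,(8,120,40),(35,255,255)); m[:240]=0; m[400:]=0; m[:,:240]=0;m[:,410:]=0
fit(m,.1215)
for a in((237,318),(417,318)): print(np.round(onz('wrist',*a,.1305,s),4))
for a in((327,240),(327,404)): print(np.round(onz('wrist',*a,.1305,s),4))
```

```text
[106 126 218] [105 146  54]
0.044 [ 434.2 -216. ] [38.3 38.4]
0.1215 [ 431.3 -327. ] [58.8 60.8]
[ 0.399  -0.3198  0.1305]
[ 0.4658 -0.3198  0.1305]
[ 0.4322 -0.2896  0.1305]
[ 0.4325 -0.3609  0.1305]
```

```bash
python3 -m jog '{"offset":[[0,0.15,0],[0,0.35,0],[0,0.5,-0.1],[0,0.5,-0.2],[0,0.4,-0.2],[0.02,0.25,-0.1],[0,0.1,0],[0,0,0],[0,0,0]],"angular":[[0,0,0],[0,0,0],[0,0,0],[0,0,0],[0,0,0],[0,0,0],[0,0,0],[0,0,0],[0,0,0]],"jaw":[64,64,64,64,64,64,64,64,64]}'
python3 - <<'E'
from h import *
s=st(); a=snap('top','t6.png'); b=snap('side','s6.png')
zt=s['tool_pos'][2]-.0082+.023
def fit(n,im,box,lo,hi,z):
    u0,v0,u1,v1=box
    m=cv2.inRange(cv2.cvtColor(im,cv2.COLOR_BGR2HSV)[v0:v1,u0:u1],lo,hi); m=cv2.morphologyEx(m,cv2.MORPH_CLOSE,np.ones((5,5)))
    cs=[c for c in cv2.findContours(m,0,2)[0]]
    if not cs: print(n,'none'); return
    c=cv2.convexHull(max(cs,key=cv2.contourArea)); p=np.array([onz(n,q[0]+u0,q[1]+v0,z)[:2] for q in c[:,0]]).astype(np.float32)*1000
    e=cv2.fitEllipse(p) if len(p)>5 else 0; print(n,z,np.round(e[0],1),np.round(e[1],1))
for n,im in(('top',a),('side',b)):
    u,v=[int(q) for q in proj(n,[.432,-.213,zt])]; print(u,v)
    fit(n,im,(u-30,v-30,u+30,v+30),(10,120,40),(35,255,255),zt)
x=cv2.resize(a[240:360,280:400],(400,400),interpolation=2); u,v=[int(q) for q in proj('side',[.432,-.213,.05])]; y=cv2.resize(b[v-60:v+60,u-60:u+60],(400,400),interpolation=2); cv2.imwrite('pics/c6.png',np.hstack([x,y]))
E
```

```text
time: 7.8
tool_pos: [0.4335, -0.2148, 0.0782]
tool_rot: [0.5, -0.5, 0.499, -0.5]
contact_force: [0.1, 0.8, -2.8]
gripper_width: 0.787
t 7.8 tcp [ 0.4335 -0.2148  0.0782] F [ 0.1  0.8 -2.8] w 0.787 
 y [ 0.0013 -0.0013 -1.    ] jaw z [1.     0.0018 0.0013]
341 306
top none
391 220
side 0.09300334058548901 [ 431.5 -215.8] [46.3 57.1]
```

View pics/c6.png

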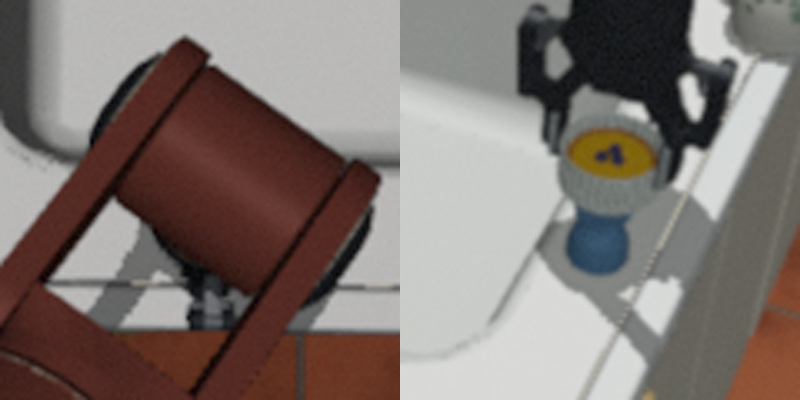

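Run:
```python
from h import *
b=cv2.imread('pics/side0.png'); h=cv2.cvtColor(b,cv2.COLOR_BGR2HSV)
print(h[228:262:2,388].tolist())
m=cv2.inRange(h,(95,90,155),(125,255,255)); m[:225]=0;m[262:]=0;m[:,:370]=0;m[:,405:]=0
c=cv2.convexHull(max(cv2.findContours(m,0,2)[0],key=cv2.contourArea))
p=np.array([onz('side',*q,.044)[:2] for q in c[:,0]]).astype(np.float32)*1000
print(cv2.fitEllipse(p))
```

```text
[[40, 4, 218], [98, 10, 202], [103, 116, 167], [103, 121, 166], [103, 119, 167], [103, 119, 167], [103, 119, 165], [103, 125, 139], [104, 130, 102], [104, 129, 111], [104, 122, 134], [104, 126, 125], [103, 125, 118], [103, 130, 104], [105, 17, 151], [45, 2, 218], [30, 2, 217]]
((431.8684997558594, -212.5872344970703), (31.999500274658203, 33.77425765991211), 133.1010284423828)
```

All three cameras, corrected for bias, put the cup at about (0.434, −0.2145), which is where the ring now hangs. I lower in stages.

```bash
python3 -m jog '{"offset":[[0,0,-0.1],[0,0,-0.2],[0,0,-0.15],[0,0,-0.08],[0,0,-0.06],[0,0,-0.06],[0,0,-0.06],[0,0,-0.06],[0,0,-0.06],[0,0,0],[0,0,0]],"angular":[[0,0,0],[0,0,0],[0,0,0],[0,0,0],[0,0,0],[0,0,0],[0,0,0],[0,0,0],[0,0,0],[0,0,0],[0,0,0]],"jaw":[64,64,64,64,64,64,64,64,64,64,64]}'
python3 - <<'E'
from h import *
s=st(); b=snap('side','s7.png'); w=snap('wrist','w7.png')
u,v=[int(q) for q in proj('side',[.432,-.213,.04])]; y=cv2.resize(b[v-50:v+50,u-50:u+50],(400,400),interpolation=2); cv2.imwrite('pics/c7.png',np.hstack([y,cv2.resize(w[150:480,150:480],(400,400))]))
E
```

```text
time: 9.0
tool_pos: [0.433, -0.2142, 0.0358]
tool_rot: [0.5, -0.5, 0.499, -0.5]
contact_force: [0.1, 0.3, -1.9]
gripper_width: 0.79
t 9.0 tcp [ 0.433  -0.2142  0.0358] F [ 0.1  0.3 -1.9] w 0.79 
 y [ 2.e-04 -1.e-04 -1.e+00] jaw z [1.0e+00 1.7e-03 2.0e-04]
```

View pics/c7.png

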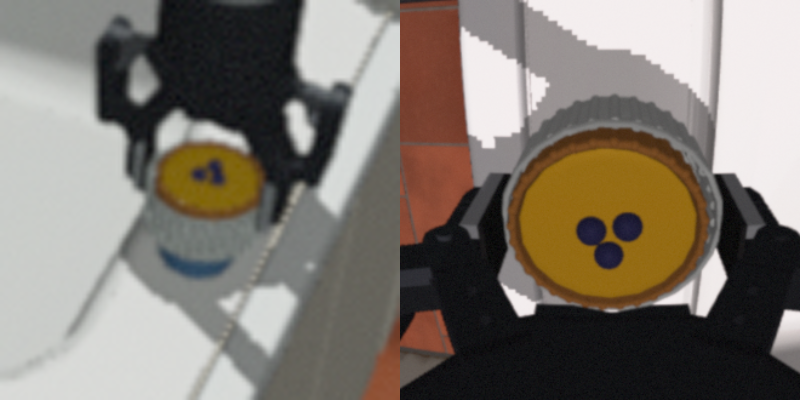

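The tart is rising level out of the ring, and the force has dropped by the tart's weight. I continue down.

```bash
python3 -m jog '{"offset":[[0,0,-0.06],[0,0,-0.08],[0,0,-0.08],[0,0,-0.08],[0,0,-0.08],[0,0,-0.06],[0,0,-0.04],[0,0,-0.03],[0,0,-0.02],[0,0,0],[0,0,0]],"angular":[[0,0,0],[0,0,0],[0,0,0],[0,0,0],[0,0,0],[0,0,0],[0,0,0],[0,0,0],[0,0,0],[0,0,0],[0,0,0]],"jaw":[64,64,64,64,64,64,64,64,64,64,64]}'
python3 - <<'E'
from h import *
s=st(); b=snap('side','s8.png'); w=snap('wrist','w8.png')
u,v=[int(q) for q in proj('side',[.432,-.213,.03])]; y=cv2.resize(b[v-50:v+50,u-50:u+50],(400,400),interpolation=2); cv2.imwrite('pics/c8.png',np.hstack([y,cv2.resize(w[150:480,150:480],(400,400))]))
E
```

```text
time: 10.2
tool_pos: [0.433, -0.2143, 0.0094]
tool_rot: [0.5, -0.5, 0.499, -0.5]
contact_force: [1.0, -0.6, -0.9]
gripper_width: 0.789
t 10.2 tcp [ 0.433  -0.2143  0.0094] F [ 1.  -0.6 -0.9] w 0.789 
 y [ 2.e-04 -1.e-04 -1.e+00] jaw z [1.0e+00 1.7e-03 2.0e-04]
```

View pics/c8.png

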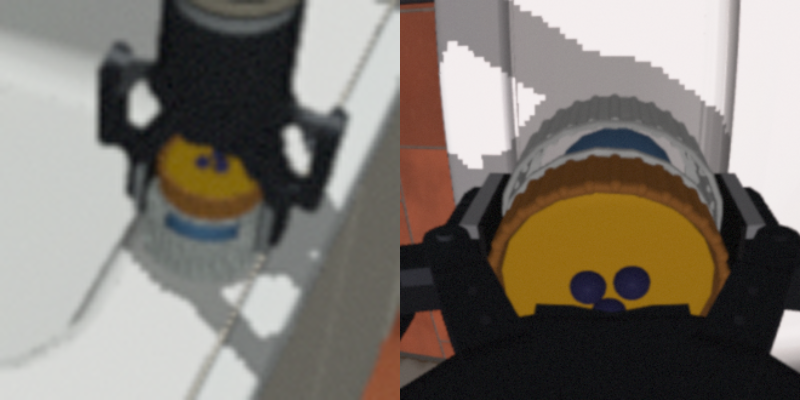

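```bash
python3 -m jog '{"offset":[[0,0,-0.02],[0,0,-0.01],[0,0,0],[0,0,0]],"angular":[[0,0,0],[0,0,0],[0,0,0],[0,0,0]],"jaw":[64,64,64,64]}'
```

```text
time: 10.7
tool_pos: [0.4331, -0.2143, 0.0082]
tool_rot: [-0.5, 0.5, -0.5, 0.5]
contact_force: [-2.1, 0.4, 3.3]
gripper_width: 0.788
```

Ring has contacted the worktop (force rose about 4 N). Release gradually.

```bash
python3 -m jog '{"offset":[[0,0,0],[0,0,0],[0,0,0],[0,0,0],[0,0,0],[0,0,0],[0,0,0],[0,0,0],[0,0,0],[0,0,0]],"angular":[[0,0,0],[0,0,0],[0,0,0],[0,0,0],[0,0,0],[0,0,0],[0,0,0],[0,0,0],[0,0,0],[0,0,0]],"jaw":[67,69,71,73,76,79,82,85,85,85]}'
python3 -m jog '{"offset":[[0,0,0.05],[0,0,0.1],[0,0,0.3],[0,0,0.5],[0,0,0.5],[0,0,0.5],[0,0,0.2],[0,0,0],[0,0,0]],"angular":[[0,0,0],[0,0,0],[0,0,0],[0,0,0],[0,0,0],[0,0,0],[0,0,0],[0,0,0],[0,0,0]],"jaw":[85,85,85,85,85,85,85,85,85]}'
python3 - <<'E'
from h import *
s=st(); b=snap('side','s9.png'); w=snap('wrist','w9.png')
u,v=[int(q) for q in proj('side',[.432,-.213,.03])]; y=cv2.resize(b[v-50:v+50,u-50:u+50],(400,400),interpolation=2); cv2.imwrite('pics/c9.png',np.hstack([y,cv2.resize(w[150:480,150:480],(400,400))]))
E
```

```text
time: 11.7
tool_pos: [0.4329, -0.2142, 0.0078]
tool_rot: [0.5, -0.5, 0.5, -0.5]
contact_force: [0.1, 0.7, -0.6]
gripper_width: 0.998
time: 12.6
tool_pos: [0.4325, -0.2139, 0.1144]
tool_rot: [-0.5, 0.501, -0.5, 0.499]
contact_force: [-0.9, 0.1, -0.9]
gripper_width: 0.994
t 12.6 tcp [ 0.4325 -0.2139  0.1144] F [-0.9  0.1 -0.9] w 0.994 
 y [-9.e-04  6.e-04 -1.e+00] jaw z [ 1.0e+00  1.7e-03 -9.0e-04]
```

View pics/c9.png

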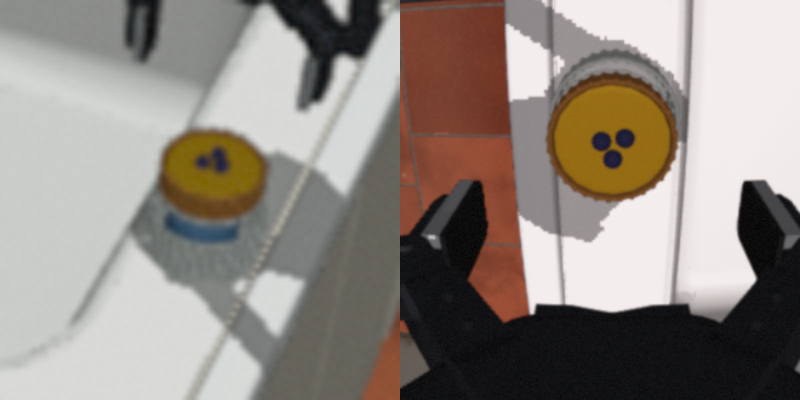

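The tart sits level on the cup and the ring stands round it. I measure the tart and plate centres.

Run:
```python
from h import *
s=manip.state(); b=cv2.imread('pics/w9.png'); h=cv2.cvtColor(b,cv2.COLOR_BGR2HSV)
def fit(n,im,m,z):
    m=cv2.morphologyEx(m,cv2.MORPH_CLOSE,np.ones((9,9)))
    c=cv2.convexHull(max(cv2.findContours(m,0,2)[0],key=cv2.contourArea))
    p=np.array([onz(n,*q,z,s)[:2] for q in c[:,0]]).astype(np.float32)*1000
    e=cv2.fitEllipse(p); print(n,z,np.round(e[0],1),np.round(e[1],1))
m=cv2.inRange(h,(20,120,40),(35,255,255)); m[:180]=0;m[330:]=0;m[:,:255]=0;m[:,440:]=0
fit('wrist',b,m,.065)
b=cv2.imread('pics/s9.png'); h=cv2.cvtColor(b,cv2.COLOR_BGR2HSV); m=cv2.inRange(h,(20,120,40),(35,255,255)); m[:190]=0;m[250:]=0;m[:,:360]=0;m[:,425:]=0
fit('side',b,m,.065)
```

```text
wrist 0.065 [ 431.7 -213.8] [52.2 52.4]
side 0.065 [ 428.7 -209.5] [51.  52.8]
```

```bash
python3 -m jog '{"offset":[[-0.01,0.03,-0.2],[0,0,-0.3],[0,0,-0.3],[0,0,-0.3],[0,0,-0.2],[0,0,-0.1],[0,0,-0.03],[0,0,0],[0,0,0]],"angular":[[0,0,0],[0,0,0],[0,0,0],[0,0,0],[0,0,0],[0,0,0],[0,0,0],[0,0,0],[0,0,0]],"jaw":[85,85,85,85,85,85,85,85,85]}'
python3 - <<'E'
from h import *
s=st(); b=snap('side','s10.png'); w=snap('wrist','w10.png')
u,v=[int(q) for q in proj('side',[.432,-.213,.03])]; y=cv2.resize(b[v-50:v+50,u-50:u+50],(400,400),interpolation=2); cv2.imwrite('pics/c10.png',np.hstack([y,cv2.resize(w[150:480,150:480],(400,400))]))
E
```

```text
time: 13.6
tool_pos: [0.4329, -0.213, 0.0445]
tool_rot: [0.501, -0.5, 0.499, -0.5]
contact_force: [0.4, 0.7, -1.1]
gripper_width: 0.992
t 13.6 tcp [ 0.4329 -0.213   0.0445] F [ 0.4  0.7 -1.1] w 0.992 
 y [ 1.1e-03 -8.0e-04 -1.0e+00] jaw z [1.     0.0017 0.0011]
```

View pics/c10.png

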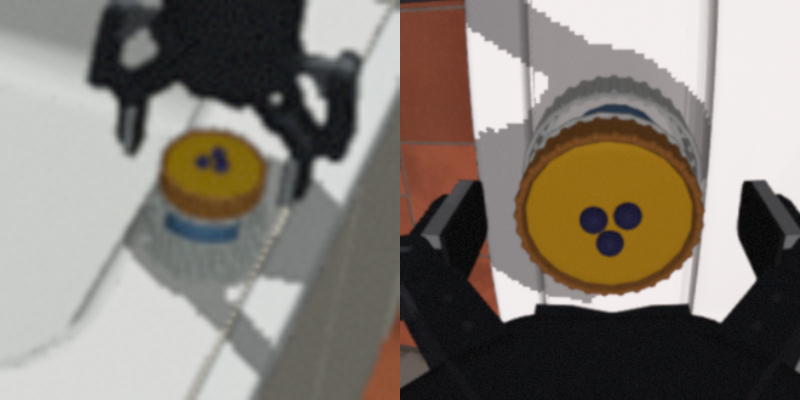

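```bash
python3 -m jog '{"offset":[[-0.01,0,-0.03],[0,0,0],[0,0,0],[0,0,0],[0,0,0],[0,0,0],[0,0,0],[0,0,0],[0,0,0],[0,0,0],[0,0,0],[0,0,0]],"angular":[[0,0,0],[0,0,0],[0,0,0],[0,0,0],[0,0,0],[0,0,0],[0,0,0],[0,0,0],[0,0,0],[0,0,0],[0,0,0],[0,0,0]],"jaw":[82,78,74,71,69,67,65,63,61,59,57,57]}'
python3 - <<'E'
from h import *
s=st(); b=snap('side','s11.png'); w=snap('wrist','w11.png')
u,v=[int(q) for q in proj('side',[.432,-.213,.03])]; y=cv2.resize(b[v-50:v+50,u-50:u+50],(400,400),interpolation=2); cv2.imwrite('pics/c11.png',np.hstack([y,cv2.resize(w[150:480,150:480],(400,400))]))
E
```

```text
time: 14.9
tool_pos: [0.4322, -0.2129, 0.0429]
tool_rot: [0.5, -0.5, 0.499, -0.5]
contact_force: [-2.1, 0.2, 5.9]
gripper_width: 0.708
t 14.9 tcp [ 0.4322 -0.2129  0.0429] F [-2.1  0.2  5.9] w 0.708 
 y [ 5.e-04 -4.e-04 -1.e+00] jaw z [1.0e+00 1.7e-03 5.0e-04]
```

View pics/c11.png

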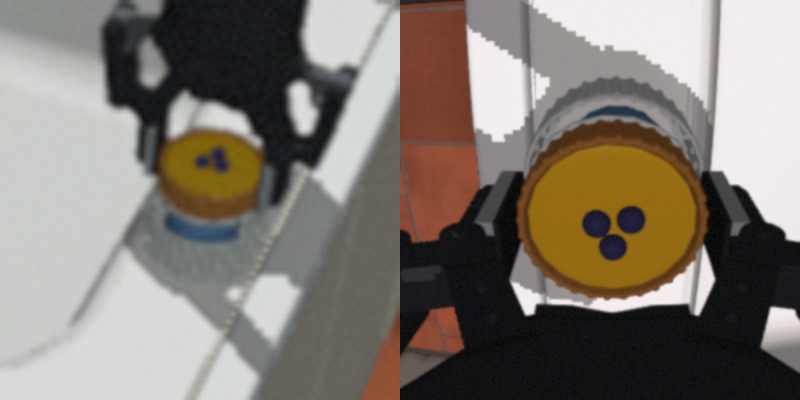

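Gripped level at 60.5 mm. Lift.

```bash
python3 -m jog '{"offset":[[0,0,0.03],[0,0,0.08],[0,0,0.15],[0,0,0.25],[0,0,0.3],[0,0,0.3],[0,0,0.3],[0,0,0.3],[0,0,0.2],[0,0,0.1],[0,0,0]],"angular":[[0,0,0],[0,0,0],[0,0,0],[0,0,0],[0,0,0],[0,0,0],[0,0,0],[0,0,0],[0,0,0],[0,0,0],[0,0,0]],"jaw":[57,57,57,57,57,57,57,57,57,57,57]}'
python3 - <<'E'
from h import *
s=st(); b=snap('side','s12.png'); w=snap('wrist','w12.png')
u,v=[int(q) for q in proj('side',[.432,-.213,.06])]; y=cv2.resize(b[v-80:v+80,u-80:u+80],(400,400),interpolation=2); cv2.imwrite('pics/c12.png',np.hstack([y,cv2.resize(w[150:480,150:480],(400,400))]))
a=cv2.imread('pics/top0.png'); cv2.imwrite('pics/pl.png',np.hstack([cv2.resize(a[165:275,100:210],(400,400)),cv2.resize(b[290:420,145:275],(400,400))]))
E
```

```text
time: 16.1
tool_pos: [0.4322, -0.213, 0.1437]
tool_rot: [0.501, -0.5, 0.499, -0.5]
contact_force: [-0.1, -0.3, -0.9]
gripper_width: 0.704
t 16.1 tcp [ 0.4322 -0.213   0.1437] F [-0.1 -0.3 -0.9] w 0.704 
 y [ 1.2e-03 -8.0e-04 -1.0e+00] jaw z [1.     0.0017 0.0012]
```

View pics/c12.png

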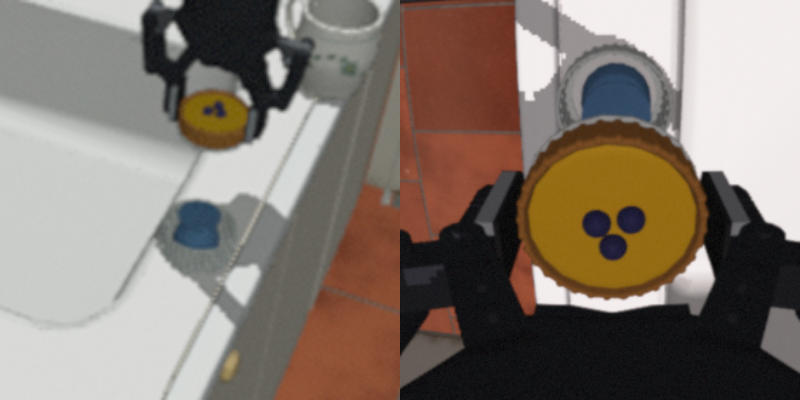

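View pics/pl.png

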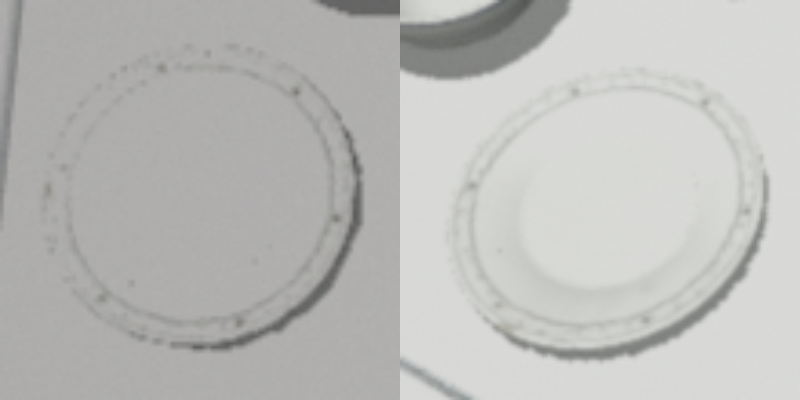

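Ring and cup stay behind properly. In the plate crops the inner rim circle is centred at top px (154.7,218.6) and side px (212.6,358).

Run:
```python
from h import *
print(np.round(onz('top',154.7,218.6,.018),4),np.round(onz('side',212.6,357.8,.018),4))
togo([.56,.06,.15],[1,0,0])
```

```text
[0.625  0.2042 0.018 ] [0.6191 0.2098 0.018 ]
off [2.57 5.45 0.16] rot [-0.01 -0.01 -0.02]
```

```bash
python3 -m jog '{"offset":[[0.1,0.2,0],[0.2,0.4,0.1],[0.35,0.55,0.1],[0.4,0.6,0],[0.4,0.6,0],[0.4,0.6,0],[0.4,0.6,0],[0.4,0.6,0],[0.3,0.6,0],[0.2,0.4,0],[0.1,0.2,0],[0.05,0.05,0]],"angular":[[0,0,0],[0,0,0],[0,0,0],[0,0,0],[0,0,0],[0,0,0],[0,0,0],[0,0,0],[0,0,0],[0,0,0],[0,0,0],[0,0,0]],"jaw":[57,57,57,57,57,57,57,57,57,57,57,57]}'
python3 -m jog '{"offset":[[0,0,0],[0,0,0]],"angular":[[0,0,0],[0,0,0]],"jaw":[57,57]}'
python3 - <<'E'
from h import *
s=st(); snap('wrist','w13.png')
E
```

```text
time: 17.4
tool_pos: [0.5966, 0.0586, 0.152]
tool_rot: [-0.5, 0.501, -0.5, 0.499]
contact_force: [0.1, -1.3, -0.3]
gripper_width: 0.705
time: 17.6
tool_pos: [0.5965, 0.0565, 0.1525]
tool_rot: [-0.5, 0.5, -0.5, 0.5]
contact_force: [-0.6, 0.2, -1.1]
gripper_width: 0.702
t 17.6 tcp [0.5965 0.0565 0.1525] F [-0.6  0.2 -1.1] w 0.702 
 y [-7.e-04 -3.e-04 -1.e+00] jaw z [ 1.e+00  7.e-04 -7.e-04]
```

View pics/w13.png

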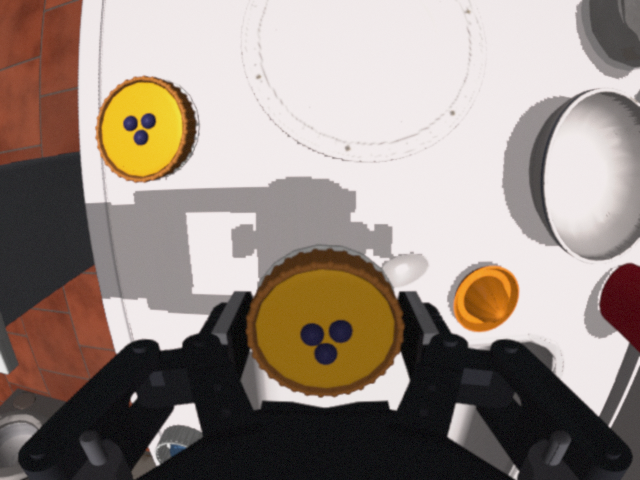

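Run:
```python
from h import *
b=cv2.imread('pics/w13.png'); g=cv2.cvtColor(b,cv2.COLOR_BGR2GRAY)[0:180,220:510]
e=cv2.createCLAHE(6,(4,4)).apply(g); cv2.imwrite('pics/pe.png',cv2.resize(e,None,fx=2.7,fy=2.7,interpolation=2))
```

```text
(no output)
```

View pics/pe.png

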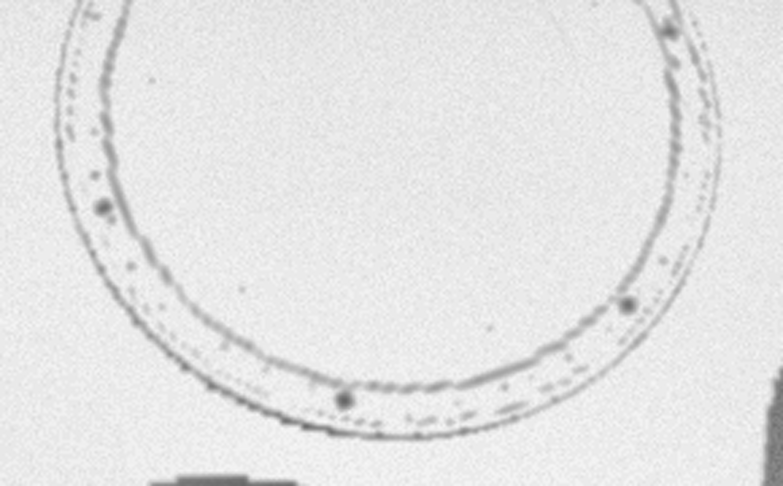

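The enhanced crop shows the rim clearly: outer edge at crop (57,115), (720,130) and (405,437), inner line at (105,90), (676,120) and (400,387). I fit circles to both.

Run:
```python
from h import *
from scipy.optimize import least_squares
s=manip.state()
for name,P in (('outer',[(57,115),(75,210),(130,313),(210,385),(300,425),(405,437),(500,420),(610,365),(680,280),(712,200),(720,130)]),('inner',[(122,20),(105,90),(112,170),(160,262),(225,340),(300,375),(400,387),(500,373),(600,320),(655,235),(676,120),(665,40)])):
  for z in(.015,.019):
    p=np.array([onz('wrist',u/2.7+220,v/2.7,z,s)[:2] for u,v in P])
    r=least_squares(lambda x:np.hypot(*(p-x[:2]).T)-x[2],[.62,.2,.09]); print(name,z,np.round(r.x,4),'res',np.round(np.abs(r.fun).max(),4))
```

```text
outer 0.015 [0.6285 0.2017 0.0954] res 0.0009
outer 0.019 [0.628  0.2007 0.0941] res 0.0009
inner 0.015 [0.6291 0.2018 0.0822] res 0.0017
inner 0.019 [0.6286 0.2008 0.0811] res 0.0017
```

```bash
python3 -m jog '{"offset":[[0.05,0.2,0],[0.1,0.5,0],[0.15,0.6,0],[0.15,0.6,0],[0.1,0.5,-0.1],[0.05,0.35,-0.3],[0,0.18,-0.4],[0,0,-0.4],[0,0,-0.4],[0,0,-0.3],[0,0,-0.2],[0,0,0]],"angular":[[0,0,0],[0,0,0],[0,0,0],[0,0,0],[0,0,0],[0,0,0],[0,0,0],[0,0,0],[0,0,0],[0,0,0],[0,0,0],[0,0,0]],"jaw":[57,57,57,57,57,57,57,57,57,57,57,57]}'
python3 - <<'E'
from h import *
s=st(); togo([.6265,.203,.0104],[1,0,0]); b=snap('side','s14.png'); w=snap('wrist','w14.png')
cv2.imwrite('pics/c14.png',np.hstack([cv2.resize(b[230:430,110:310],(400,400)),cv2.resize(w[0:480,80:560],(400,400))]))
E
```

```text
time: 18.85
tool_pos: [0.6258, 0.2035, 0.046]
tool_rot: [-0.499, 0.501, -0.5, 0.499]
contact_force: [-1.2, 0.3, -1.9]
gripper_width: 0.707
t 18.85 tcp [0.6258 0.2035 0.046 ] F [-1.2  0.3 -1.9] w 0.707 
 y [-3.e-03 -6.e-04 -1.e+00] jaw z [ 1.      0.0013 -0.003 ]
off [ 0.01 -0.01 -0.71] rot [ 0.01 -0.03 -0.01]
```

View pics/c14.png

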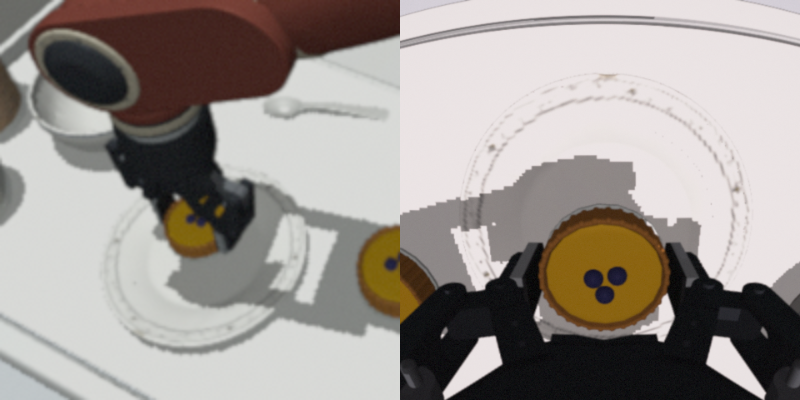

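```bash
python3 -m jog '{"offset":[[0,0,-0.12],[0,0,-0.15],[0,0,-0.12],[0,0,-0.1],[0,0,-0.07],[0,0,-0.05],[0,0,-0.03],[0,0,-0.02],[0,0,0],[0,0,0]],"angular":[[0,0,0],[0,0,0],[0,0,0],[0,0,0],[0,0,0],[0,0,0],[0,0,0],[0,0,0],[0,0,0],[0,0,0]],"jaw":[57,57,57,57,57,57,57,57,57,57]}'
python3 -m jog '{"offset":[[0,0,-0.01],[0,0,-0.01],[0,0,0],[0,0,0]],"angular":[[0,0,0],[0,0,0],[0,0,0],[0,0,0]],"jaw":[57,57,57,57]}'
```

```text
time: 19.95
tool_pos: [0.6271, 0.2038, 0.015]
tool_rot: [0.501, -0.5, 0.499, -0.5]
contact_force: [0.1, -0.6, -0.3]
gripper_width: 0.706
time: 20.35
tool_pos: [0.6269, 0.2038, 0.0138]
tool_rot: [0.5, -0.5, 0.5, -0.5]
contact_force: [-0.5, 0.2, -1.8]
gripper_width: 0.703
```

```bash
python3 -m jog '{"offset":[[0,0,-0.02],[0,0,-0.01],[0,0,0],[0,0,0]],"angular":[[0,0,0],[0,0,0],[0,0,0],[0,0,0]],"jaw":[57,57,57,57]}'
python3 -m jog '{"offset":[[0,0,-0.02],[0,0,0],[0,0,0]],"angular":[[0,0,0],[0,0,0],[0,0,0]],"jaw":[57,57,57]}'
python3 - <<'E'
from h import *
for _ in range(3): print(np.round(manip.state()['contact_force'],1))
E
```

```text
time: 20.75
tool_pos: [0.6269, 0.2038, 0.0123]
tool_rot: [-0.5, 0.5, -0.5, 0.5]
contact_force: [0.3, -1.2, -1.3]
gripper_width: 0.703
time: 21.05
tool_pos: [0.6268, 0.2038, 0.0112]
tool_rot: [-0.5, 0.5, -0.5, 0.5]
contact_force: [0.2, -0.0, -0.8]
gripper_width: 0.702
[ 0.2 -0.  -0.8]
[ 0.2 -0.  -0.8]
[ 0.2 -0.  -0.8]
```

```bash
python3 -m jog '{"offset":[[0,0,-0.01],[0,0,0],[0,0,0]],"angular":[[0,0,0],[0,0,0],[0,0,0]],"jaw":[57,57,57]}'
python3 -m jog '{"offset":[[0,0,-0.01],[0,0,0],[0,0,0]],"angular":[[0,0,0],[0,0,0],[0,0,0]],"jaw":[57,57,57]}'
```

```text
time: 21.35
tool_pos: [0.6269, 0.2038, 0.0108]
tool_rot: [-0.5, 0.5, -0.5, 0.5]
contact_force: [0.4, -0.8, -1.3]
gripper_width: 0.704
time: 21.65
tool_pos: [0.627, 0.2038, 0.0104]
tool_rot: [0.5, -0.5, 0.5, -0.5]
contact_force: [0.5, 0.5, -0.8]
gripper_width: 0.705
```

```bash
python3 -m jog '{"offset":[[0,0,-0.01],[0,0,0],[0,0,0]],"angular":[[0,0,0],[0,0,0],[0,0,0]],"jaw":[57,57,57]}'
python3 -m jog '{"offset":[[0,0,-0.01],[0,0,0],[0,0,0]],"angular":[[0,0,0],[0,0,0],[0,0,0]],"jaw":[57,57,57]}'
python3 - <<'E'
from h import *
s=st();  b=snap('side','s15.png'); w=snap('wrist','w15.png')
cv2.imwrite('pics/c15.png',np.hstack([cv2.resize(b[260:380,140:260],(400,400),interpolation=2),cv2.resize(w[150:480,150:480],(400,400))]))
E
```

```text
time: 21.95
tool_pos: [0.627, 0.2039, 0.0103]
tool_rot: [0.5, -0.5, 0.5, -0.5]
contact_force: [-2.4, -0.1, 4.4]
gripper_width: 0.704
time: 22.25
tool_pos: [0.6271, 0.2039, 0.0103]
tool_rot: [-0.5, 0.5, -0.5, 0.5]
contact_force: [-4.4, -0.3, 7.3]
gripper_width: 0.709
t 22.25 tcp [0.6271 0.2039 0.0103] F [-4.4 -0.3  7.3] w 0.709 
 y [-0. -0. -1.] jaw z [ 1.      0.0017 -0.    ]
```

View pics/c15.png

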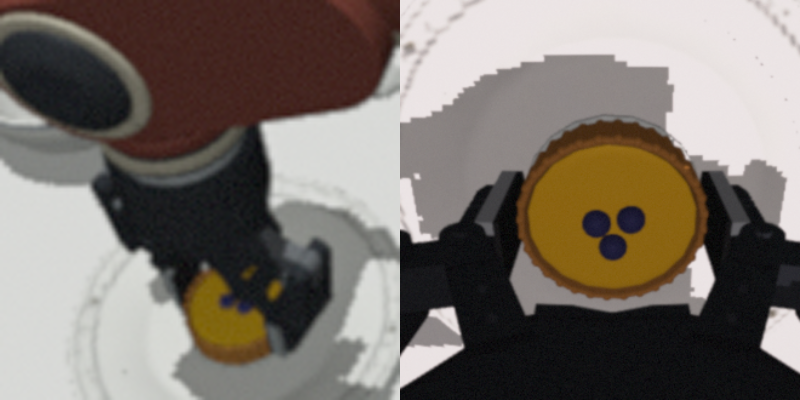

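Contact came at the predicted height and the tart is level. Release and back off straight up.

```bash
python3 -m jog '{"offset":[[0,0,0.01],[0,0,0],[0,0,0],[0,0,0],[0,0,0],[0,0,0],[0,0,0],[0,0,0],[0,0,0],[0,0,0],[0,0,0],[0,0,0]],"angular":[[0,0,0],[0,0,0],[0,0,0],[0,0,0],[0,0,0],[0,0,0],[0,0,0],[0,0,0],[0,0,0],[0,0,0],[0,0,0],[0,0,0]],"jaw":[58,60,61,63,65,67,70,73,76,79,79,79]}'
python3 -m jog '{"offset":[[0,0,0.05],[0,0,0.1],[0,0,0.2],[0,0,0.4],[0,0,0.5],[0,0,0.5],[0,0,0.5],[0,0,0.4],[0,0,0.2],[0,0,0],[0,0,0]],"angular":[[0,0,0],[0,0,0],[0,0,0],[0,0,0],[0,0,0],[0,0,0],[0,0,0],[0,0,0],[0,0,0],[0,0,0],[0,0,0]],"jaw":[79,79,79,79,79,79,79,79,79,79,79]}'
python3 -m jog '{"offset":[[-0.3,-0.3,0.2],[-0.5,-0.6,0.2],[-0.5,-0.8,0.1],[-0.4,-0.8,0],[-0.3,-0.8,0],[-0.2,-0.5,0],[-0.1,-0.2,0],[0,0,0],[0,0,0]],"angular":[[0,0,0],[0,0,0],[0,0,0],[0,0,0],[0,0,0],[0,0,0],[0,0,0],[0,0,0],[0,0,0]],"jaw":[79,79,79,79,79,79,79,79,79]}'
python3 - <<'E'
from h import *
s=st(); snap('side','s16.png'); snap('top','t16.png');
E
```

```text
time: 23.55
tool_pos: [0.6269, 0.2038, 0.0099]
tool_rot: [0.5, -0.5, 0.5, -0.5]
contact_force: [1.2, 0.1, -0.1]
gripper_width: 0.925
time: 24.65
tool_pos: [0.6265, 0.2038, 0.1517]
tool_rot: [-0.5, 0.501, -0.5, 0.499]
contact_force: [0.1, -0.2, -1.1]
gripper_width: 0.926
time: 25.55
tool_pos: [0.5119, 0.0045, 0.1767]
tool_rot: [-0.5, 0.5, -0.5, 0.499]
contact_force: [-0.4, 1.4, -0.7]
gripper_width: 0.926
t 25.55 tcp [0.5119 0.0045 0.1767] F [-0.4  1.4 -0.7] w 0.926 
 y [-9.e-04  8.e-04 -1.e+00] jaw z [ 1.0e+00  1.9e-03 -9.0e-04]
```

View pics/s16.png

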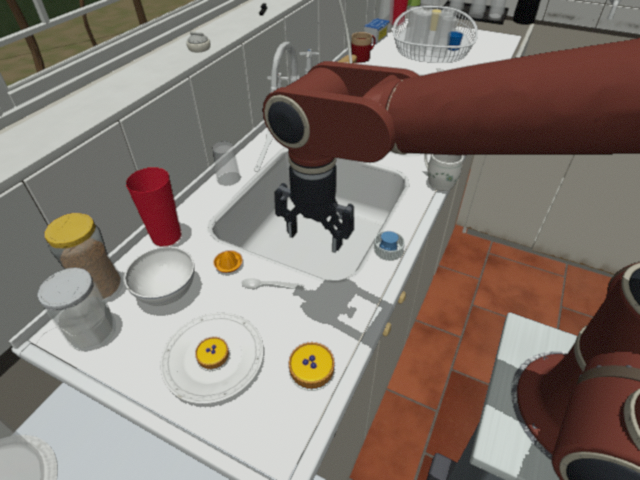

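View pics/t16.png

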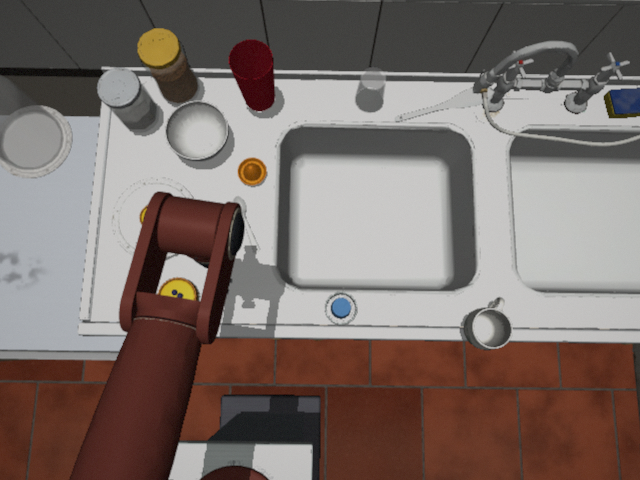

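The tart stands on the plate (side px 212,352), the ring stands round the cup (top px 341,308), and the other things haven't moved. I check the centring.

Run:
```python
from h import *
b=cv2.imread('pics/s16.png'); h=cv2.cvtColor(b,cv2.COLOR_BGR2HSV); m=cv2.inRange(h,(20,120,90),(35,255,255)); m[:330]=0;m[375:]=0;m[:,:190]=0;m[:,240:]=0
m=cv2.morphologyEx(m,cv2.MORPH_CLOSE,np.ones((7,7)))
c=cv2.convexHull(max(cv2.findContours(m,0,2)[0],key=cv2.contourArea))
p=np.array([onz('side',*q,.0325)[:2] for q in c[:,0]]).astype(np.float32)*1000
print('tart side',cv2.fitEllipse(p))
g=cv2.cvtColor(b,cv2.COLOR_BGR2GRAY)[300:410,150:280]
cv2.imwrite('pics/pf.png',cv2.resize(cv2.createCLAHE(6,(3,3)).apply(g),None,fx=5,fy=5,interpolation=2))
```

```text
tart side ((622.742431640625, 204.95260620117188), (54.118324279785156, 55.3808708190918), 56.130611419677734)
```

View pics/pf.png

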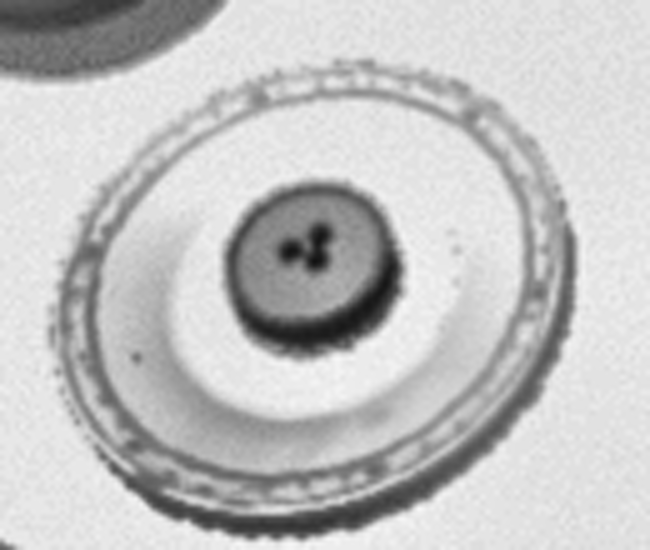

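Run:
```python
from h import *
from scipy.optimize import least_squares
P=[(93,290),(135,205),(200,145),(270,108),(350,95),(440,115),(500,165),(525,230),(522,310),(480,385),(400,445),(300,475),(200,460),(125,410),(98,350)]
for z in(.014,.017,.019):
    p=np.array([onz('side',u/5+150,v/5+300,z)[:2] for u,v in P])
    r=least_squares(lambda x:np.hypot(*(p-x[:2]).T)-x[2],[.62,.2,.08]); print(z,np.round(r.x,4),np.round(np.abs(r.fun).max(),4))
```

```text
0.014 [0.6246 0.2024 0.0802] 0.0016
0.017 [0.623  0.2037 0.0799] 0.0016
0.019 [0.622  0.2046 0.0796] 0.0016
```

The tart is within about 1–2 mm of the plate's centre, with the arm clear of everything. I hand in.

```bash
python3 -c "
from plant import manip
print(manip.job_done(), manip.state()['time'])"
```

```text
the job is handed in; nothing more can be done
the job is handed in; nothing more can be done
```

The lemon tart is out of its tin and standing level in the middle of the plate. The empty ring is still standing round the upright egg cup. I handed the job in at about 26 s of the 64 s allowed.

- **Unmoulding:** I gripped the small tart's tin by its ring and lowered it over the egg cup. Contact with the worktop showed as a rise of about 4 N.
- **Placing:** I then took the tart with its base from above and set it down on the plate. Contact came at the height I had worked out, and the push was about 7 N.

**Last checks:**
- In the final side view the tart's centre is at (0.623, 0.205), against (0.623, 0.204) for the plate.
- In the final top and side views, the other things look to be where they started.
- The gripper was open and clear of everything.

**Disagreements:** The cameras differed from one another by 2–6 mm on absolute positions. I corrected for this using the positions where the gripper had actually held the tin. The top camera could not check the tart at the end, because the arm hid it there. The centring therefore rests on the side view, and the wrist view taken before placing agreed with it to within about 2 mm.

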